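# Shut and bolt the belt stop gate past its safety bar

## Task

Working gently throughout, push the small stop gate on the belt shut against its stop post with the outside of the fingers, then bolt it: press the spring safety bar down with one fingertip and, holding it down all the way, push the bolt's upright thumb plate with the other fingertip until the bolt is fully home in the gate's keeper. Then let go, so that the safety bar springs up and locks the bolt. Nothing is to be gripped or lifted, and the other things on the table stay where they are.

Things in the scene. Friction and masses are not known exactly. Their poses are not given: they have to be found in the camera images.
- gate_fixture: Screwed-down aluminium base plate, 8 mm thick, carrying gate, bolt and safety bar; turned up to 20 deg. Frame: origin on the table; x away from the robot, y to its left, along bolt and gate. In mm: plate x -62..48, y -150..158; bolt along y at x -24; safety bar along y at x 24; shut gate at x -8, y -10 (free edge)..140 (hinge). Stop post x -3..11, y -12..8, 66 tall; saddles and lug below 34
- gate (a joint): Gate angle (rad): 0 = shut against the stop post; positive = open towards the robot, up to 0.8. Aluminium frame with grey infill, reaching 150 mm from its upright hinge at fixture (-8, 140) mm, 8 mm thick, 11 to 72 mm above the table. Light hinge friction (under 1 N at the free edge); stays where left. Hinge post 78 mm tall
- gate_push (a point): Point on the gate's robot-side face, 110 mm from the hinge, 55 mm above the table: a good place to push (above the keeper)
- keeper (a point): Middle of the keeper, the steel loop on the gate's robot-side face that takes the bolt's nose, 22 mm above the table. It spans 115 to 130 mm from the hinge, stands out 31 mm from the gate's mid-plane and ends 36 mm above the table
- bolt (a joint): Slide of the bolt (m) along the fixture's +y: 0 = drawn back, 0.050 = fully home in the keeper, a firm stop; about 2 N of friction. Steel rod 14 mm thick, axis 22 mm above the table. While the safety bar is up, its teeth hold a lug on the bolt (2 to 3 mm of play); let up half way it catches the bolt again. With the gate ajar the nose hits the keeper's side
- knob_back (a point): Middle of the face to push on (the fixture's -y face) of the bolt's thumb plate, 65 mm above the table. The plate is upright, dark steel, 28 mm (fixture x) by 14 mm (y), 27 to 85 mm above the table; behind it (-y) everything in line with the bolt is below 34 mm
- safety_bar (a joint): How far the safety bar is pressed down (m): 0 = up (sprung, locks the bolt), 0.009 = fully down, a firm stop. The bolt is free from 0.0065 on. It takes about 3 N to start and 7.5 N fully down. When let go it springs up by itself if the bolt is within 3 mm of home
- bar_top (a point): Middle of the safety bar's flat top: steel bar 24 mm wide (fixture x), 105 mm long (y -50..55 mm from here), parallel to the bolt and 48 mm farther from the robot; top 57 mm above the table when up, 48 mm when down. Works pressed anywhere; a fingertip can slide along it. In y it is level with the drawn-back thumb plate
- plug_gauge: go/no-go plug gauge lying flat: knurled dark handle with a steel pin at each end, 22x113x22 mm (long axis = its y); lies in front of the bolt (robot side). Origin: centre of the underside. Leave it alone
- ok_stamp: hand stamp standing upright, small wooden block with a turned dark handle, 27x40 mm, 74 mm tall, behind the fixture. Origin: centre of the underside. Leave it alone
- box_blades: small carton 35x75x45 mm high, behind the gate. Origin: centre of the underside. Leave it alone
- tape_yellow: roll of yellow tape lying flat, 80 mm across, 19 mm high, in front of the gate's hinge end. Origin: centre of the underside. Leave it alone

How it is judged:
By the outcome, as a careful person would: the job done as asked, in the order asked, and still so for the second after the job is handed in, with the robot touching nothing.
It also fails if it takes over 54 s, if anything falls off the work surface, if the arm or the gripper's body presses on something with over 40 N, if the wrist force passes 120 N, or if a joint passes its speed limit or range.

## Robot

A 6-joint arm with a two-finger parallel gripper is mounted at the origin on a cart in front of the work surface, level with it; the furniture and walls round the work are solid. World frame = base frame: x ahead of the robot, y to its left, z up, the work surface at z = 0. Lengths are in m, angles in rad, forces in N, time in s.
With the tool pointing down it reaches from about 0.35 to 0.975 m from the base axis. Payload 4.9 kg.
Tool frame: the origin (TCP) lies midway between the tips of the shut fingers; the grasp point (between the pads) lies 19 mm behind it (manip.pinch_z is the distance from the TCP to the grasp point, in m); z points along the fingers, y is the direction in which the jaws open and shut (so a half turn about z gives the same grasp; the last joint's range is limited). The gripper opens to 85 mm and grips with 20 to 120 N. Pads are 22 mm wide; open, the fingers measure 114 mm over their backs; the gripper's body (76 mm by 85 mm) begins 54 mm behind the grasp point. The pads swing forward as they close: fully open they stand 13 mm farther back than shut.
Start: joints at [1.193, 0.053, 1.613, -0, 1.476, -0.119], TCP at [0.16, 0.604, 0.231] pointing down, gripper open.
Joint ranges: [-3.01, 3.01], [-1.01, 2.22], [0.06, 2.58], [-1.02, 4.17], [0.09, 2.62], [-3.14, 3.14]. Speed limits (rad/s): [2.57, 2.57, 3.14, 3.14, 3.14, 3.14].

## Interface

Orientations are given as a unit quaternion [w, x, y, z].
In Python, from plant import manip gives the robot as it stands.
- The arm moves only by the tool drive_tool, never from a script. Its argument "commands" is text: rows parted by semicolons, each of 5 numbers parted by spaces: the finger opening in mm, from 0 to 85.4, then the shift along the tool's x, y, z in units of 30 mm (1.0 is 30 mm), then the turn about the tool's z in degrees. A call has exactly 8 rows; each row shifts and turns the commanded pose from where the row before left it, along the tool's axes as they then stand; what a row does not reach is not made up. A row lasts 1/8 s, in which the tool goes at most 62.5 mm and 10.7 degrees, less where a joint would pass 70% of its speed; a pose out of reach is approached as far as the arm can. A call is refused whole if a number of a shift passes 1 or a number of a turn 10.7, either way. A call with a gripper value outside its range is refused whole. The fingers move at their own pace and stop on an object; the grip force is fixed at half the most. Time passes only in rows, so rows that do not move let the fingers close, or fill a call up. It gives the time, the measured TCP pose, the force and the opening at its end, in the units of the state.
- manip.state(): the state, without advancing time (a new reading comes with each control period).
- manip.grab_frame(name): name is "scene" or "top" or "wrist"; returns the picture (480x640x3 uint8, red, green, blue); there is no depth.
- manip.camera_params(name): a dict with "fx", "fy", "cx", "cy" (pixels), "xyz" and "orientation" of the camera in the world. Camera axes: x right, y down, z forward; pixel columns grow to the right and rows downward; lengths in m; the calibration is good to about 2 mm. The wrist camera is an equidistant fisheye: a pixel r from the principal point sees the ray r / f radians off the axis. A picture is of the moment at which its call begins: read the wrist's pose just before it. camera_params takes no time and is no camera call; for the wrist camera it gives the pose at the moment of the call.
- manip.job_done(): hands the job in, once; it reports no verdict.
The state is a dict: "time": time; "joint_pos": joint angles; "joint_vel": joint speeds; "joint_efforts": joint torques, N m; "tool_pos": TCP position; "tool_rot": TCP orientation; "contact_force": force on the tool from outside, world axes, zero at the start; "ft_torque": the same for the moment, N m; "gripper_width": opening from 0.0 (shut) to 1.0 (fully open).
Only numpy, scipy, OpenCV 4.12 (cv2) and the standard library are available. Lean on these libraries where they do the work, as an engineer would, in place of code of your own. Each camera call takes 0.05 s, during which the arm holds its last target. There are 200 camera calls.

## Working session

There is one attempt and no reset: what is moved stays moved. The work goes in short steps, Python scripts to look and compute and a tool call to move; the robot and the scene stay as the last step left them, time stands still between calls to the robot, and variables do not carry over. Pictures are saved under pics/ and viewed, about 8 in all and at most 12, crops included, and the job is handed in when it is done.

Besides the shell and the picture viewer there is one more tool, called after "Request:" by a JSON object that holds its "fn" and its "kwargs". drive_tool: Moves the arm, as the interface text tells. Its arguments: {"type":"object","properties":{"commands":{"type":"string"}},"required":["commands"]}

```bash
mkdir -p pics; ls; python3 - <<'E'
from plant import manip
import cv2
for n in("top","scene"):
    im=manip.grab_frame(n); cv2.imwrite(f"pics/{n}1.png",im[:,:,::-1]); print(n,manip.camera_params(n))
print(manip.camera_params("wrist"));print(manip.state(),manip.pinch_z)
E
```

```text
pics
top {'fx': 483.53300768857883, 'fy': 483.53300768857883, 'cx': 320.9250017031121, 'cy': 241.10569628545116, 'xyz': array([0.40991074, 0.13421789, 0.89534445]), 'orientation': array([ 0.06767211, -0.6526208 ,  0.75060602, -0.07808445])}
scene {'fx': 473.3868544213711, 'fy': 473.3868544213711, 'cx': 310.43877549670975, 'cy': 237.2385573065963, 'xyz': array([ 0.04813567, -0.44821845,  0.63540864]), 'orientation': array([-0.41897777,  0.83211202, -0.32256793,  0.16732344])}
{'fx': 371.64829954431775, 'fy': 371.64829954431775, 'cx': 320.0274177838856, 'cy': 234.79291710735993, 'xyz': array([0.0921047 , 0.62121418, 0.37298439]), 'orientation': array([0.11296224, 0.78470287, 0.60341994, 0.08582141])}
{'time': 0.1, 'joint_pos': array([ 1.19296129e+00,  5.32974693e-02,  1.61414646e+00,  1.57362150e-05,
        1.47602873e+00, -1.19012271e-01]), 'joint_vel': array([-0.00252978, -0.00054957, -0.00345086, -0.00104084,  0.00156346,
        0.00020101]), 'joint_efforts': array([ 1.14427057e-03, -3.94905674e+01, -3.71363533e+01, -1.13977273e-04,
        3.91883572e-03, -1.44743780e-06]), 'tool_pos': array([0.15975646, 0.60365144, 0.23018798]), 'tool_rot': array([-2.38715965e-04,  1.29051158e-01,  9.91637492e-01, -9.09219655e-04]), 'contact_force': array([ 0.39856028, -0.54373992, -0.7698979 ]), 'ft_torque': array([-0.0011661 ,  0.02043541, -0.01519002]), 'gripper_width': 0.9950564919503537} 0.0187
```

View pics/top1.png

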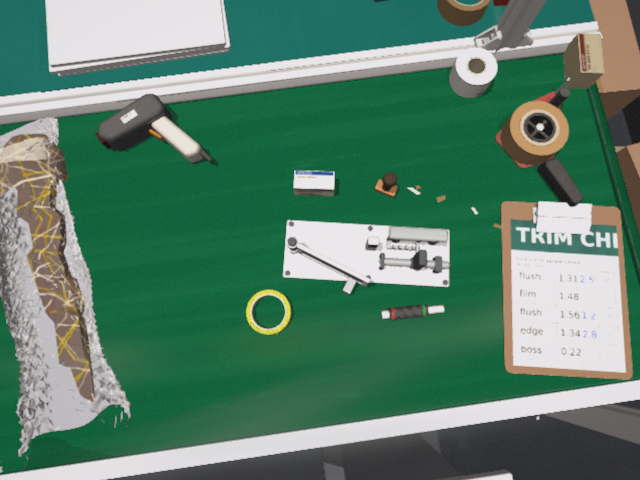

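View pics/scene1.png

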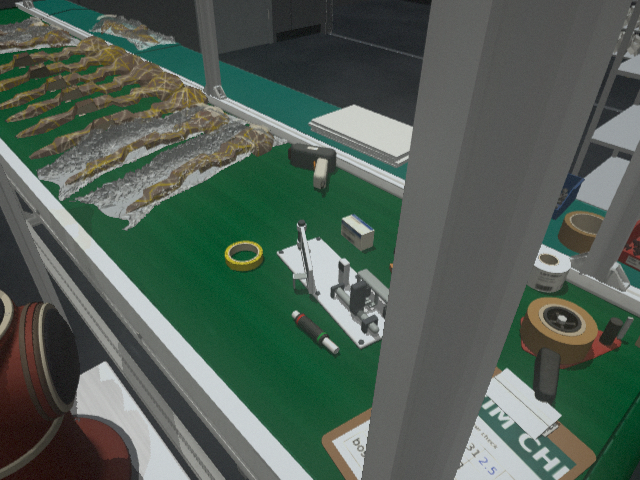

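Top view: the fixture is at about pixels (284–451, 220–287), the gate is ajar from its hinge at (292,242) to (368,283), and the thumb plate is near (420,260). The gauge is at (412,312), the tape at (268,312), the stamp at (387,184) and the box at (314,183).

```bash
cat > h.py <<'E'
import numpy as np, cv2
from plant import manip
from scipy.spatial.transform import Rotation as R
def rot(q): return R.from_quat(np.r_[q[1:],q[0]])
def ray(name,uv,p=None):
    c=p or manip.camera_params(name); u=(np.array(uv,float)-[c['cx'],c['cy']])/c['fx']
    if name=="wrist":
        r=np.hypot(*u); d=np.r_[u/r*np.sin(r),np.cos(r)] if r>0 else np.array([0,0,1.])
    else: d=np.r_[u,1]
    return c['xyz'],rot(c['orientation']).apply(d)
def onz(name,uv,z,p=None):
    o,d=ray(name,uv,p); return o+d*(z-o[2])/d[2]
def proj(name,P,p=None):
    c=p or manip.camera_params(name); v=rot(c['orientation']).inv().apply(np.array(P)-c['xyz'])
    if name=="wrist":
        r=np.hypot(v[0],v[1]); t=np.arctan2(r,v[2]); u=v[:2]/r*t
    else: u=v[:2]/v[2]
    return u*c['fx']+[c['cx'],c['cy']]
E
python3 - <<'E'
from h import *
im=cv2.imread("pics/top1.png")
m=(im.min(2)>150).astype(np.uint8)*255
m[:210]=0;m[295:]=0;m[:,:275]=0;m[:,460:]=0
c=max(cv2.findContours(m,0,1)[0],key=cv2.contourArea)
h=cv2.convexHull(c); print(cv2.minAreaRect(c)); print(cv2.approxPolyDP(h,3,True)[:,0].tolist())
b=cv2.boxPoints(cv2.minAreaRect(c))
P=np.array([onz("top",q,.008) for q in b]);print(P.round(4), [np.linalg.norm(P[i]-P[i-1]).round(4) for i in range(4)])
cv2.imwrite("pics/crop1.png",cv2.resize(im[210:330,270:460],None,fx=4.2,fy=4.2,interpolation=2))
E
```

```text
((366.4448547363281, 258.93792724609375), (166.0071563720703, 70.05537414550781), 3.3664605617523193)
[[287, 221], [448, 230], [448, 286], [349, 293], [284, 277]]
[[ 0.5154  0.1922  0.008 ]
 [ 0.6459  0.1683  0.008 ]
 [ 0.5837 -0.1388  0.008 ]
 [ 0.4556 -0.1059  0.008 ]] [np.float64(0.304), np.float64(0.1326), np.float64(0.3133), np.float64(0.1323)]
```

View pics/crop1.png

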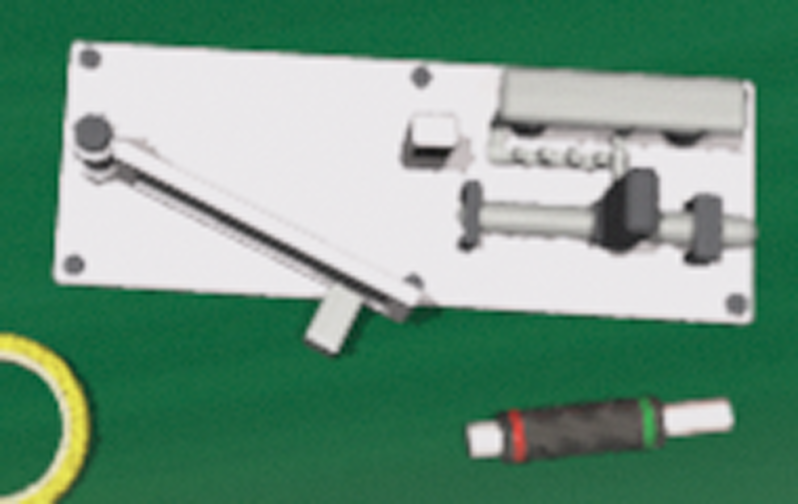

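The crop shows plate corners at crop pixels (74,42), (54,283), (753,323) and (755,82). The hinge top is at (93,130), the gate's free top end at about (425,292), and the thumb plate top at (643,190).

```bash
cat >> h.py <<'E'
def cr(x,y): return np.array([x,y])/4.2+[270,210]-0.38
E
python3 - <<'E'
from h import *
px=[(74,42),(54,283),(753,323),(755,82)]
F=np.array([[48,158],[-62,158],[-62,-150],[48,-150]])/1000
W=np.array([onz("top",cr(*p),.008)[:2] for p in px])
fc,wc=F.mean(0),W.mean(0);U,S,Vt=np.linalg.svd((F-fc).T@(W-wc));Rm=(U@Vt).T
t=wc-Rm@fc;th=np.arctan2(Rm[1,0],Rm[0,0]);print("origin",t,"deg",np.degrees(th)); print(((F@Rm.T+t)-W).round(4))
f=lambda x,y,z,_=0:np.r_[Rm@[x,y]/1000+t,z/1000]
inv=lambda P:(Rm.T@(P[:2]-t)*1000).round(1)
for n,p,z in[("hinge",(93,130),78),("gate end top",(422,293),72),("gate end robot side",(400,318),72),("plate top ctr",(643,188),85),("bar top TL",(505,70),57),("bar BR",(742,132),57),("gauge ends",(470,440),11),("gauge ends",(733,413),11),("gauge top",(560,400),22),("post top",(436,132),66),("keeper",(325,350),36)]:
    print(n,inv(onz("top",cr(*p),z/1000)))
for n,p,z in[("stamp top",(389,180),74),("box",(314,195),0),("box top front",(314,183),45),("tape",(268,312),10)]: print(n,inv(onz("top",p,z/1000)))
np.savez("fix.npz",R=Rm,t=t)
E
```

```text
origin [0.56669461 0.02092854] deg -11.400262259192424
[[ 0.0005  0.0009]
 [-0.0001  0.0003]
 [-0.0009 -0.0007]
 [ 0.0005 -0.0006]]
hinge [ -6.8 140.4]
gate end top [-65.3   2.1]
gate end robot side [-76.   10.6]
plate top ctr [-18.9 -84.5]
bar top TL [ 34.  -30.8]
bar BR [  13.  -131.5]
gauge ends [-119.5  -26.8]
gauge ends [-101.2 -140. ]
gauge top [-101.   -63.3]
post top [ 3.4 -1.7]
keeper [-87.1  38.7]
stamp top [114.5 -24.5]
box [101.7 109.7]
box top front [110.7 109.7]
tape [-127.4  178.9]
```

Request:
{"fn": "drive_tool", "kwargs": {"commands": "0 0 0 0 10.7; 0 0 0 0 10.7; 0 0 0 0 10.7; 0 0 0 0 10.7; 0 0 0 0 10.7; 0 0 0 0 10.7; 0 0 0 0 10.7; 0 0 0 0 10.7"}}

```text
time: 1.1
tool_pos: [0.1598, 0.6038, 0.2305]
tool_rot: [0.0, 0.77, 0.638, -0.001]
contact_force: [-0.4, -0.7, 0.3]
gripper_width: 0.004
```

```bash
cat >> h.py <<'E'
def where():
    d=np.load("fix.npz"); s=manip.state(); r=rot(s['tool_rot'])
    y=r.apply([0,1,0]); a=np.degrees(np.arctan2(d['R'][1,0],d['R'][0,0]))
    p=d['R'].T@(s['tool_pos'][:2]-d['t'])*1000
    f=np.r_[d['R'].T@s['contact_force'][:2],s['contact_force'][2]]
    print("t",round(s['time'],2),"fix xy",p.round(1),"z",(s['tool_pos'][2]*1000).round(1),"turn needed",(np.degrees(np.arctan2(y[1],y[0]))-a).round(2),"tilt",r.apply([0,0,1]).round(4),"F fix",f.round(2),"w",round(s['gripper_width'],3))
    return p,s
def to(x,y,z):
    p,s=where(); d=np.load("fix.npz"); w=np.r_[d['R']@(np.array([x,y])-p),z-s['tool_pos'][2]*1000]
    print("units",(rot(s['tool_rot']).inv().apply(w)/30).round(3))
E
python3 -c "
from h import *
to(-115,30,200)"
```

```text
t 1.1 fix xy [-514.1  491. ] z 230.5 turn needed 0.62 tilt [-5.0e-04 -1.2e-03 -1.0e+00] F fix [-0.29 -0.8   0.35] w 0.004
units [-15.507  13.136   1.034]
```

Request:
{"fn": "drive_tool", "kwargs": {"commands": "0 -0.9 0.8 0 0.6; 0 -0.95 0.8 0 0; 0 -0.95 0.8 0 0; 0 -0.95 0.8 0 0; 0 -0.95 0.8 0 0; 0 -0.95 0.8 0 0; 0 -0.95 0.8 0 0; 0 -0.95 0.8 0 0"}}

```text
time: 2.1
tool_pos: [0.3056, 0.3441, 0.2308]
tool_rot: [0.0, 0.772, 0.636, -0.0]
contact_force: [-0.1, 0.2, -0.7]
gripper_width: -0.001
```

Request:
{"fn": "drive_tool", "kwargs": {"commands": "0 -0.95 0.8 0 0; 0 -0.95 0.8 0 0; 0 -0.95 0.8 0 0; 0 -0.95 0.8 0 0; 0 -0.95 0.8 0 0; 0 -0.95 0.8 0 0; 0 -0.95 0.8 0 0; 0 -0.9 0.7 0 0"}}

```text
time: 3.1
tool_pos: [0.4478, 0.0856, 0.2308]
tool_rot: [-0.0, 0.772, 0.636, -0.0]
contact_force: [-0.6, 1.0, 0.6]
gripper_width: 0.001
```

```bash
python3 - <<'E'
from h import *
to(-112,30,46)
p=manip.camera_params("wrist"); im=manip.grab_frame("wrist"); cv2.imwrite("pics/w1.png",im[:,:,::-1])
E
```

```text
t 3.1 fix xy [-129.4   39.9] z 230.8 turn needed 0.35 tilt [-7.e-04  0.e+00 -1.e+00] F fix [-0.78  0.86  0.62] w 0.001
units [-0.333  0.581  6.16 ]
```

View pics/w1.png

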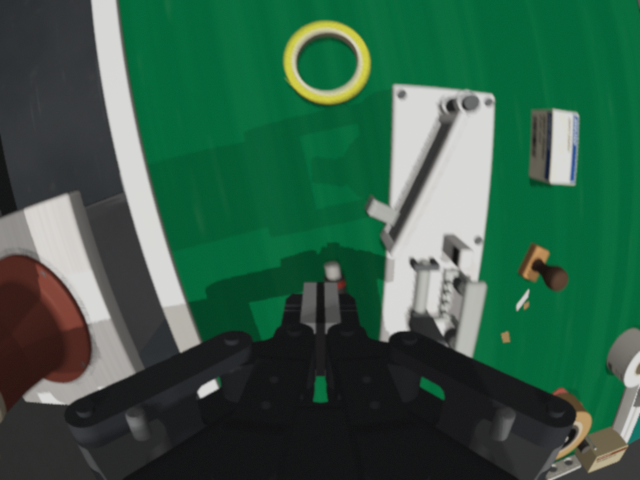

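The wrist view shows the gate still ajar, free end at about (388,243) and keeper at (380,210). The shut fingers, tips at about (320,290), are on its robot side and clear.

Request:
{"fn": "drive_tool", "kwargs": {"commands": "0 -0.33 0.4 0.6 0.3; 0 0 0 0.9 0; 0 0 0 0.9 0; 0 0 0 0.9 0; 0 0 0 0.9 0; 0 0 0 0.8 0; 0 0 0 0.7 0; 0 0 0 0.4 0"}}

```text
time: 4.15
tool_pos: [0.4563, 0.075, 0.0467]
tool_rot: [-0.001, 0.773, 0.634, -0.001]
contact_force: [-0.0, 0.5, 0.3]
gripper_width: -0.002
```

```bash
python3 - <<'E'
from h import *
to(-30,30,46)
E
```

```text
t 4.15 fix xy [-118.9   31.2] z 46.7 turn needed 0.08 tilt [-0.0024  0.     -1.    ] F fix [-0.13  0.5   0.28] w -0.002
units [-0.043  2.962  0.018]
```

Request:
{"fn": "drive_tool", "kwargs": {"commands": "0 0 0.4 0 0; 0 0 0.4 0 0; 0 0 0.2 0 0; 0 0 0.2 0 0; 0 0 0.2 0 0; 0 0 0.2 0 0; 0 0 0.2 0 0; 0 0 0.2 0 0"}}

```text
time: 5.15
tool_pos: [0.5165, 0.063, 0.0482]
tool_rot: [-0.0, 0.773, 0.634, -0.0]
contact_force: [0.1, 0.2, -0.8]
gripper_width: 0.003
```

```bash
python3 - <<'E'
from h import *
to(-27,30,46)
E
```

```text
t 5.15 fix xy [-57.5  31.3] z 48.2 turn needed 0.08 tilt [-3.e-04 -0.e+00 -1.e+00] F fix [ 0.09  0.17 -0.76] w 0.003
units [-0.045  1.017  0.073]
```

Request:
{"fn": "drive_tool", "kwargs": {"commands": "0 0 0.15 0 0; 0 0 0.15 0 0; 0 0 0.15 0 0; 0 0 0.15 0 0; 0 0 0.15 0 0; 0 0 0.1 0 0; 0 0 0.05 0 0; 0 0 0 0 0"}}

```text
time: 6.15
tool_pos: [0.543, 0.0578, 0.0483]
tool_rot: [0.0, 0.773, 0.634, 0.0]
contact_force: [-0.5, 0.1, 0.3]
gripper_width: -0.002
```

```bash
python3 - <<'E'
from h import *
to(-27,30,46)
im=manip.grab_frame("top"); cv2.imwrite("pics/top2.png",cv2.resize(im[200:330,260:460,::-1],None,fx=4,fy=4,interpolation=2))
E
```

```text
t 6.15 fix xy [-30.6  31.4] z 48.3 turn needed 0.07 tilt [ 4.e-04  1.e-04 -1.e+00] F fix [-0.48  0.01  0.29] w -0.002
units [-0.047  0.118  0.078]
```

View pics/top2.png

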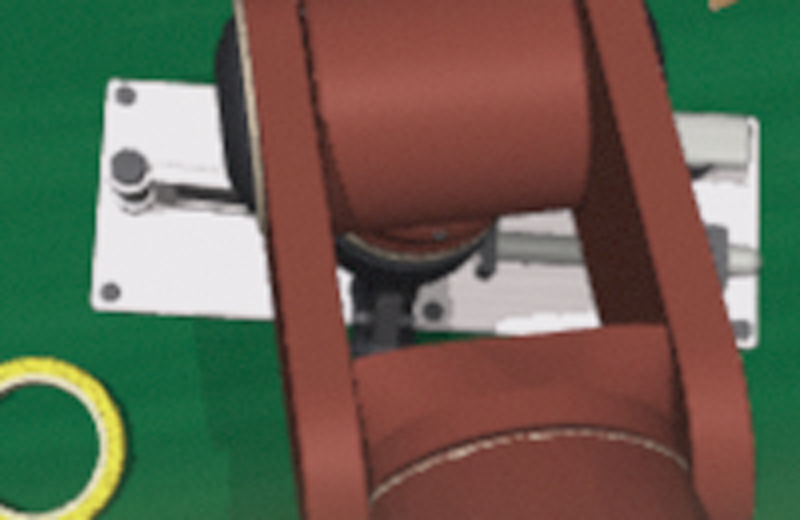

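The arm hides most of it, but the gate is nearly shut, with its hinge at crop (128,165) and its leaf running along row 190. I'll push the last few millimetres in small steps and watch the force.

Request:
{"fn": "drive_tool", "kwargs": {"commands": "0 0 0.04 0 0; 0 0 0.03 0 0; 0 0 0.03 0 0; 0 0 0.02 0 0; 0 0 0.02 0 0; 0 0 0 0 0; 0 0 0 0 0; 0 0 0 0 0"}}

```text
time: 7.2
tool_pos: [0.5469, 0.057, 0.0483]
tool_rot: [-0.0, 0.773, 0.634, 0.0]
contact_force: [-0.3, 0.2, 1.8]
gripper_width: -0.001
```

```bash
python3 -c "
from h import *
where()"
```

```text
t 7.2 fix xy [-26.5  31.4] z 48.3 turn needed 0.07 tilt [ 1.e-04  1.e-04 -1.e+00] F fix [-0.31  0.1   1.79] w -0.001
```

Request:
{"fn": "drive_tool", "kwargs": {"commands": "0 0 0.02 0 0; 0 0 0.02 0 0; 0 0 0 0 0; 0 0 0 0 0; 0 0 0 0 0; 0 0 0 0 0; 0 0 0 0 0; 0 0 0 0 0"}}

```text
time: 8.2
tool_pos: [0.5481, 0.0567, 0.0483]
tool_rot: [0.0, 0.773, 0.634, 0.0]
contact_force: [-0.0, 0.0, -0.5]
gripper_width: 0.001
```

```bash
python3 -c "
from h import *
where()"
```

```text
t 8.2 fix xy [-25.3  31.4] z 48.3 turn needed 0.07 tilt [ 1.e-04 -0.e+00 -1.e+00] F fix [-0.02  0.01 -0.54] w 0.001
```

Request:
{"fn": "drive_tool", "kwargs": {"commands": "0 0 0.02 0 0; 0 0 0.02 0 0; 0 0 0.01 0 0; 0 0 0 0 0; 0 0 0.01 0 0; 0 0 0 0 0; 0 0 0 0 0; 0 0 0 0 0"}}

```text
time: 9.2
tool_pos: [0.5496, 0.0564, 0.0483]
tool_rot: [-0.0, 0.773, 0.634, -0.0]
contact_force: [-2.5, -0.1, 1.5]
gripper_width: 0.001
```

```bash
python3 -c "
from h import *
where()"
```

```text
t 9.2 fix xy [-23.7  31.3] z 48.3 turn needed 0.07 tilt [-6.e-04  0.e+00 -1.e+00] F fix [-2.4  -0.54  1.52] w 0.001
```

Request:
{"fn": "drive_tool", "kwargs": {"commands": "0 0 0.02 0 0; 0 0 0.01 0 0; 0 0 0 0 0; 0 0 0 0 0; 0 0 0 0 0; 0 0 0 0 0; 0 0 0 0 0; 0 0 0 0 0"}}

```text
time: 10.2
tool_pos: [0.5497, 0.0563, 0.0483]
tool_rot: [-0.001, 0.773, 0.634, -0.001]
contact_force: [-6.6, 0.5, 5.1]
gripper_width: 0.004
```

```bash
python3 -c "
from h import *
where()"
```

```text
t 10.2 fix xy [-23.7  31.3] z 48.3 turn needed 0.08 tilt [-2.8e-03  2.0e-04 -1.0e+00] F fix [-6.55 -0.83  5.06] w 0.004
```

The position stalled at 6.5 N, so the gate is against its post. Next I back off, rise and go to the bolt.

Request:
{"fn": "drive_tool", "kwargs": {"commands": "0 0 -0.1 0 0; 0 0 -0.4 0 0; 0 0 -0.6 -0.3 0; 0 -0.2 -0.2 -0.9 0; 34 -0.7 0.3 -0.9 0; 34 -0.95 0.5 -0.6 0; 34 -0.95 0.6 0 0; 34 -0.95 0.5 0 0"}}

```text
time: 11.2
tool_pos: [0.5465, -0.0585, 0.1298]
tool_rot: [0.001, 0.773, 0.634, 0.001]
contact_force: [0.7, -0.5, -0.6]
gripper_width: 0.398
```

```bash
python3 - <<'E'
from h import *
to(0,-108,90)
E
```

```text
t 11.2 fix xy [ -4.  -81.9] z 129.8 turn needed 0.08 tilt [ 1.8e-03 -3.0e-04 -1.0e+00] F fix [ 0.83 -0.36 -0.63] w 0.398
units [-0.871  0.131  1.328]
```

Request:
{"fn": "drive_tool", "kwargs": {"commands": "34 -0.6 0.13 0 0; 34 -0.5 0 0.4 0; 34 0 0 0.4 0; 34 0 0 0 0; 34 0 0 0 0; 34 0 0 0 0; 34 0 0 0 0; 34 0 0 0 0"}}

```text
time: 12.2
tool_pos: [0.5438, -0.0908, 0.1056]
tool_rot: [0.0, 0.773, 0.634, 0.0]
contact_force: [0.4, 0.7, -0.2]
gripper_width: 0.402
```

```bash
python3 - <<'E'
from h import *
to(0,-108,60)
p=manip.camera_params("wrist"); im=manip.grab_frame("wrist"); cv2.imwrite("pics/w2.png",im[:,:,::-1])
print(p)
d=np.load("fix.npz"); f=lambda x,y,z:np.r_[d['R']@[x/1000,y/1000]+d['t'],z/1000]
for n,q in dict(barfar=(36,-28,57),barnear=(12,-28,57),plate1=(-10,-76,85),plate2=(-38,-76,85),plate3=(-38,-90,85),gate_end=(-8,-10,72),hinge=(-8,140,78),post=(4,-2,66)).items(): print(n,proj("wrist",f(*q),p).round(1))
im=manip.grab_frame("top"); cv2.imwrite("pics/top3.png",cv2.resize(im[200:330,260:460,::-1],None,fx=4,fy=4,interpolation=2))
E
```

```text
t 12.2 fix xy [  -0.4 -114. ] z 105.6 turn needed 0.08 tilt [ 5.e-04 -1.e-04 -1.e+00] F fix [ 0.26  0.75 -0.24] w 0.402
units [0.2   0.012 1.52 ]
{'fx': 371.64829954431775, 'fy': 371.64829954431775, 'cx': 320.0274177838856, 'cy': 234.79291710735993, 'xyz': array([ 0.55904756, -0.02166442,  0.2483863 ]), 'orientation': array([ 0.14118397,  0.9850032 , -0.09821354, -0.01377965])}
barfar [388.5 100.9]
barnear [341.7  99.6]
plate1 [295.4 202.5]
plate2 [234.4 203. ]
plate3 [236.1 232.6]
gate_end [300.7  59.9]
hinge [ 303.6 -176.2]
post [326.2  46.3]
```

View pics/w2.png

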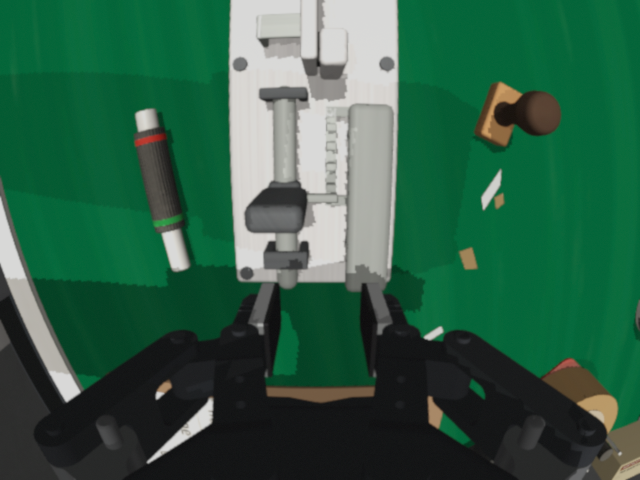

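The wrist view shows the gate leaf at (302–318, 0–70) touching the stop post at (320–347, 30–75), with the keeper at (278,27) in line with the bolt at x≈286. The bar is at x 345–392 and the thumb plate at 246–306. Compared with my prediction, the fixture lies about 2.5 mm farther in +x and 1.5 mm in −y, which agrees with where the gate made contact.

Request:
{"fn": "drive_tool", "kwargs": {"commands": "36 0 0.1 0.3 0.1; 36 0 0 0.4 0; 36 0 0 0.4 0; 36 0 0 0.3 0; 36 0 0 0.1 0; 36 0 0 0 0; 36 0 0 0 0; 36 0 0 0 0"}}

```text
time: 13.3
tool_pos: [0.5469, -0.0915, 0.0609]
tool_rot: [0.0, 0.774, 0.633, 0.0]
contact_force: [-0.0, -0.9, -0.7]
gripper_width: 0.423
```

```bash
python3 - <<'E'
from h import *
to(2.5,-114,52)
p=manip.camera_params("wrist"); im=manip.grab_frame("wrist"); cv2.imwrite("pics/w3.png",cv2.resize(im[60:380,180:460,::-1],None,fx=1.8,fy=1.8))
E
```

```text
t 13.3 fix xy [   2.8 -114.1] z 60.9 turn needed -0.03 tilt [ 1.e-03 -3.e-04 -1.e+00] F fix [ 0.13 -0.84 -0.67] w 0.423
units [ 0.005 -0.012  0.295]
```

View pics/w3.png

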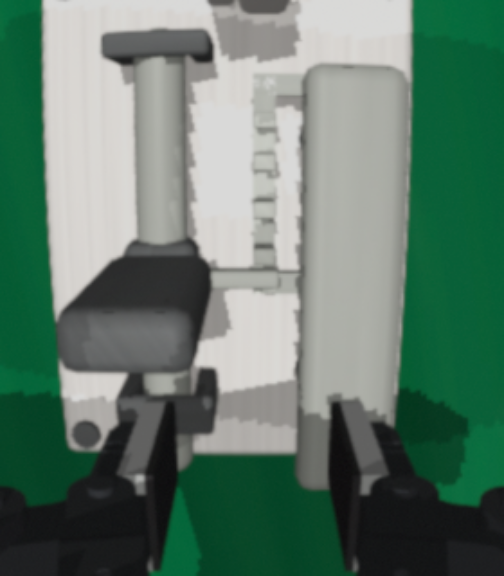

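The right fingertip (crop 332–385, row 400) is over the bar (300–398). The left one (125–178) is behind the thumb plate (60–195, back edge at row 370).

Request:
{"fn": "drive_tool", "kwargs": {"commands": "36 0 0 0.08 0; 36 0 0 0.08 0; 36 0 0 0.06 0; 36 0 0 0.06 0; 36 0 0 0.04 0; 36 0 0 0.04 0; 36 0 0 0 0; 36 0 0 0 0"}}

```text
time: 14.35
tool_pos: [0.5467, -0.0915, 0.0499]
tool_rot: [0.0, 0.774, 0.633, 0.0]
contact_force: [-2.8, 0.4, 5.6]
gripper_width: 0.425
```

```bash
python3 -c "
from h import *
where()"
```

```text
t 14.35 fix xy [   2.6 -114.1] z 49.9 turn needed -0.03 tilt [ 2.e-04 -1.e-04 -1.e+00] F fix [-2.84 -0.12  5.55] w 0.425
```

Request:
{"fn": "drive_tool", "kwargs": {"commands": "36 0 0 0.04 0; 36 0 0 0.03 0; 36 0 0 0.03 0; 36 0 0 0.02 0; 36 0 0 0.02 0; 36 0 0 0 0; 36 0 0 0 0; 36 0 0 0 0"}}

```text
time: 15.35
tool_pos: [0.5469, -0.0916, 0.0468]
tool_rot: [0.0, 0.774, 0.633, -0.0]
contact_force: [-5.6, 0.7, 12.9]
gripper_width: 0.423
```

```bash
python3 -c "
from h import *
where()"
```

```text
t 15.35 fix xy [   2.9 -114.2] z 46.8 turn needed -0.02 tilt [ 1.e-04 -3.e-04 -1.e+00] F fix [-5.6  -0.42 12.89] w 0.423
```

The bar is on its stop at 13 N. Next I slide towards the thumb plate.

Request:
{"fn": "drive_tool", "kwargs": {"commands": "36 0.06 0 0 0; 36 0.1 0 0 0; 36 0.1 0 0 0; 36 0.1 0 0 0; 36 0.1 0 0 0; 36 0.1 0 0 0; 36 0.1 0 0 0; 36 0.1 0 0 0"}}

```text
time: 16.35
tool_pos: [0.5526, -0.0716, 0.0471]
tool_rot: [0.003, 0.774, 0.633, -0.0]
contact_force: [-2.8, -7.0, 7.2]
gripper_width: 0.42
```

```bash
python3 -c "
from h import *
where()"
```

```text
t 16.35 fix xy [  4.5 -93.5] z 47.1 turn needed -0.02 tilt [ 0.0034 -0.0054 -1.    ] F fix [-1.32 -7.36  7.24] w 0.42
```

Request:
{"fn": "drive_tool", "kwargs": {"commands": "36 0 -0.02 0.03 0; 36 0.08 -0.02 0 0; 36 0.08 0 0 0; 36 0.08 0 0 0; 36 0.08 0 0 0; 36 0.08 0 0 0; 36 0.08 0 0 0; 36 0.08 0 0 0"}}

```text
time: 17.35
tool_pos: [0.5558, -0.0551, 0.0468]
tool_rot: [0.004, 0.774, 0.633, 0.0]
contact_force: [-0.9, -7.5, 7.4]
gripper_width: 0.419
```

```bash
python3 -c "
from h import *
where()"
```

```text
t 17.35 fix xy [  4.3 -76.7] z 46.8 turn needed -0.03 tilt [ 0.0058 -0.0057 -1.    ] F fix [ 0.56 -7.53  7.39] w 0.419
```

Request:
{"fn": "drive_tool", "kwargs": {"commands": "36 0 -0.02 0.03 0; 36 0.08 0 0.01 0; 36 0.08 0 0 0; 36 0.08 0 0 0; 36 0.08 0 0 0; 36 0.08 0 0 0; 36 0.08 0 0 0; 36 0.06 0 0 0"}}

```text
time: 18.35
tool_pos: [0.5589, -0.0398, 0.0466]
tool_rot: [0.005, 0.774, 0.633, 0.0]
contact_force: [-2.4, -8.8, 11.9]
gripper_width: 0.423
```

```bash
python3 - <<'E'
from h import *
where()
im=manip.grab_frame("wrist"); cv2.imwrite("pics/w4.png",cv2.resize(im[40:400,140:500,::-1],None,fx=1.6,fy=1.6))
E
```

```text
t 18.35 fix xy [  4.3 -61.1] z 46.6 turn needed -0.02 tilt [ 0.0065 -0.0071 -1.    ] F fix [-0.64 -9.15 11.86] w 0.423
```

View pics/w4.png

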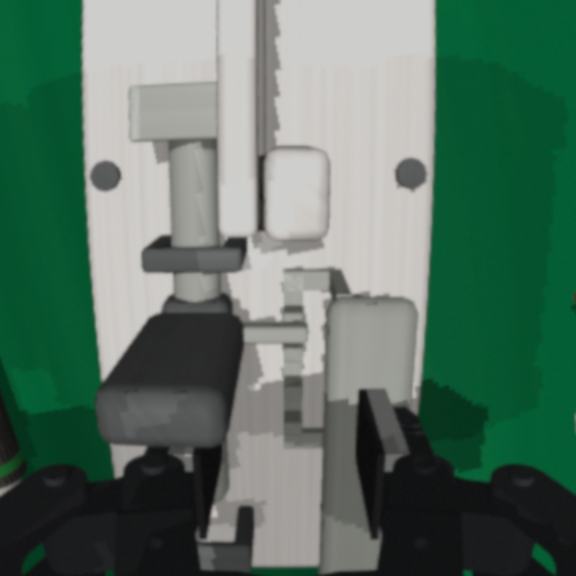

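The bolt's nose (195,145) is entering the keeper (130–215, 85–140), the gate is shut against its post, and the right finger is still on the bar. I'll finish slowly.

Request:
{"fn": "drive_tool", "kwargs": {"commands": "36 0.06 0 0.01 0; 36 0.06 0 0 0; 36 0.05 0 0 0; 36 0.05 0 0 0; 36 0.04 0 0 0; 36 0.04 0 0 0; 36 0.03 0 0 0; 36 0 0 0 0"}}

```text
time: 19.4
tool_pos: [0.5608, -0.0305, 0.0466]
tool_rot: [0.005, 0.774, 0.633, -0.0]
contact_force: [-3.3, -12.4, 13.5]
gripper_width: 0.429
```

```bash
python3 - <<'E'
from h import *
where()
E
```

```text
t 19.4 fix xy [  4.4 -51.6] z 46.6 turn needed -0.01 tilt [ 0.0064 -0.0081 -0.9999] F fix [ -0.82 -12.83  13.47] w 0.429
```

Request:
{"fn": "drive_tool", "kwargs": {"commands": "36 0.03 0 0 0; 36 0.02 0 0 0; 36 0.02 0 0 0; 36 0 0 0 0; 36 0 0 0 0; 36 0 0 0 0; 36 0 0 0 0; 36 0 0 0 0"}}

```text
time: 20.4
tool_pos: [0.5609, -0.0304, 0.0466]
tool_rot: [0.006, 0.774, 0.634, -0.002]
contact_force: [-5.1, -18.0, 14.4]
gripper_width: 0.423
```

```bash
python3 - <<'E'
from h import *
where()
im=manip.grab_frame("wrist"); cv2.imwrite("pics/w5.png",cv2.resize(im[40:400,140:500,::-1],None,fx=1.6,fy=1.6))
E
```

```text
t 20.4 fix xy [  4.4 -51.5] z 46.6 turn needed 0.03 tilt [ 0.0053 -0.0117 -0.9999] F fix [ -1.4  -18.62  14.4 ] w 0.423
```

View pics/w5.png

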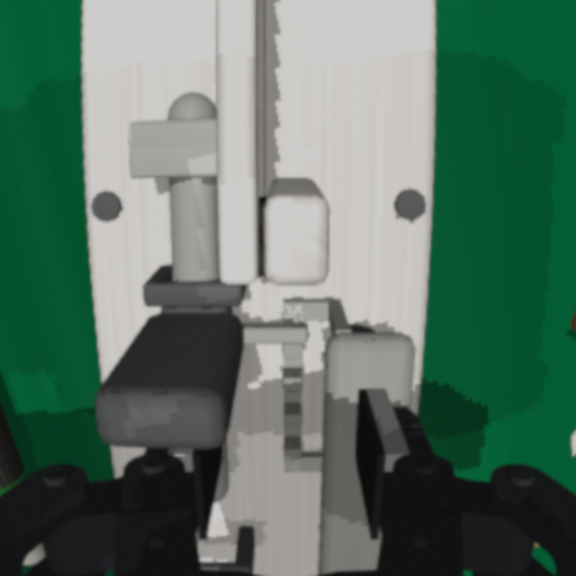

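The nose has come through the keeper (tip at (190,100)). The tool stalled at y −51.5 while the push force rose to 18 N, so the bolt is home. Next I relieve the push and lift off.

Request:
{"fn": "drive_tool", "kwargs": {"commands": "36 -0.04 0 0 0; 36 -0.05 0 0 0; 36 0 0 -0.15 0; 36 0 0 -0.2 0; 36 -0.2 0 -0.4 0; 36 -0.2 0 -0.7 0; 36 0 0 -0.9 0; 36 0 0 -0.9 0"}}

```text
time: 21.45
tool_pos: [0.5547, -0.0388, 0.1407]
tool_rot: [-0.001, 0.774, 0.633, -0.0]
contact_force: [0.5, 0.8, -0.4]
gripper_width: 0.419
```

```bash
python3 - <<'E'
from h import *
where()
im=manip.grab_frame("wrist"); cv2.imwrite("pics/w6.png",cv2.resize(im[0:400,140:500,::-1],None,fx=1.5,fy=1.5))
im=manip.grab_frame("scene"); cv2.imwrite("pics/s2.png",cv2.resize(im[180:400,220:440,::-1],None,fx=2.7,fy=2.7))
p=manip.camera_params("wrist")
d=np.load("fix.npz"); f=lambda x,y,z:np.r_[d['R']@[(x+2.5)/1000,(y-1.5)/1000]+d['t'],z/1000]
for z in(48,57): print(z,[((proj("wrist",f(x,y,z),p)-[140,0])*1.5).round(1) for x,y in((12,-28),(36,-28),(12,-133),(36,-133))])
E
```

```text
t 21.45 fix xy [  0.1 -61. ] z 140.7 turn needed -0.04 tilt [-1.1e-03  8.0e-04 -1.0e+00] F fix [ 0.36  0.93 -0.44] w 0.419
48 [array([292.5, 284.6]), array([347.4, 284.9]), array([290. , 496.7]), array([338.2, 495.8])]
57 [array([293.5, 288.1]), array([350.4, 288.4]), array([290.7, 506.2]), array([340.3, 505.2])]
```

View pics/w6.png

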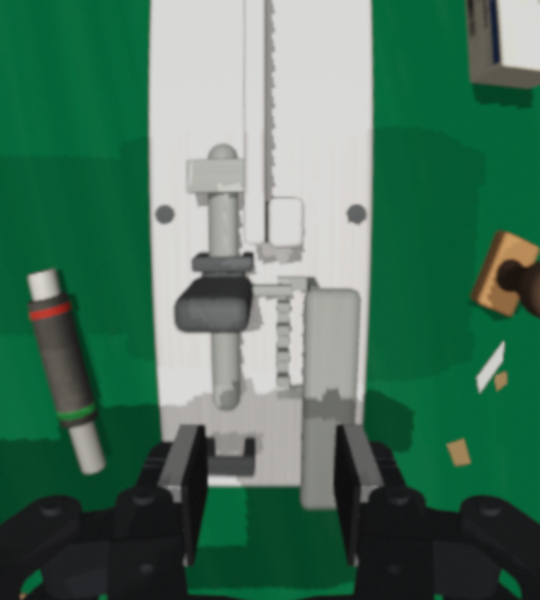

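The bar's near end is at crop row ~508 and its width is 56 px. I predicted 506 and 57 px for up, against 497 and 55 px for down, so it has sprung up. The bolt's nose is through the keeper. I'll move clear and take a last look.

Request:
{"fn": "drive_tool", "kwargs": {"commands": "36 0 -0.3 -0.6 0; 36 0 -0.8 -0.6 0; 36 0 -0.9 -0.4 0; 36 0 -0.9 0 0; 36 0 -0.9 0 0; 36 0 -0.9 0 0; 36 0 -0.4 0 0; 36 0 0 0 0"}}

```text
time: 22.55
tool_pos: [0.405, -0.0086, 0.1877]
tool_rot: [-0.0, 0.774, 0.633, 0.0]
contact_force: [0.5, -0.8, -0.6]
gripper_width: 0.42
```

```bash
python3 - <<'E'
from h import *
where()
im=manip.grab_frame("top")[:,:,::-1]; a=im[165:330,240:460]
o=cv2.imread("pics/top1.png")
for n,(x0,y0,x1,y1) in dict(tape=(240,285,298,340),gauge=(375,300,450,325),stamp=(370,168,402,198),box=(288,165,340,200)).items():
    print(n,"mean diff",cv2.absdiff(np.ascontiguousarray(im[y0:y1,x0:x1]),o[y0:y1,x0:x1]).mean().round(2))
cv2.imwrite("pics/top4.png",cv2.resize(a,None,fx=3.6,fy=3.6,interpolation=2))
E
```

```text
t 22.55 fix xy [-152.7  -60.9] z 187.7 turn needed -0.02 tilt [-1.e-04  1.e-04 -1.e+00] F fix [ 0.63 -0.71 -0.62] w 0.42
tape mean diff 1.8
gauge mean diff 30.22
stamp mean diff 1.99
box mean diff 1.52
```

View pics/top4.png

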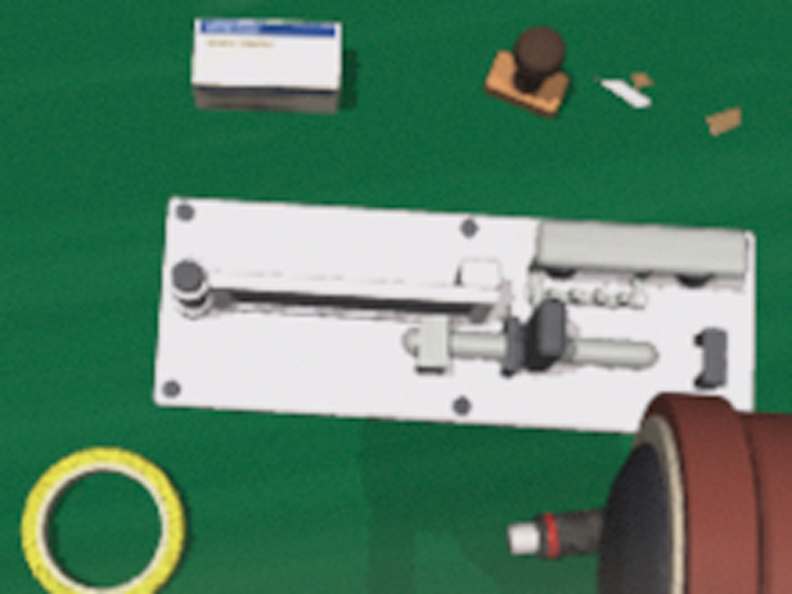

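The gate is shut against its post, the bolt is through the keeper and the bar is up. The tape, stamp and box are unchanged. The gauge region differs only because the arm covers part of it; its visible end, at crop (522,537), is where it was.

```bash
python3 -c "
from plant import manip
print(manip.job_done())"
```

```text
the job is handed in; nothing more can be done
None
```

The gate is shut and bolted, the safety bar has sprung up, and the job was handed in at about 22.6 s of the 54 s allowed.

- **Gate:** I pushed it shut with the outside of the closed fingers until it stalled against the stop post at about 6.5 N. The later wrist and top pictures show it touching the post.
- **Bolt:** One fingertip held the safety bar on its stop, at 13–14 N when first pressed and at the end. The other pushed the thumb plate until the tool stopped moving and the push force rose to about 18 N. The pictures show the bolt's nose coming out of the far side of the keeper.
- **Safety bar:** After I lifted off, its outline in the wrist picture matched the predicted "up" position, not "down".
- **Other objects:** The tape, stamp and box are unchanged in the top picture. That check failed for the gauge because the arm covered part of it. The end still visible is where it was, and the arm never went near it.

**Checks that disagreed:**
- The first fixture estimate was about 2.5 mm off in x and 1.5 mm in y. The gate contact and a close wrist view both showed this, and I corrected it before going to the bolt.
- During the slide, the downward force on the bar dipped to about 7 N while the tool's height rose by at most 0.3 mm. I read that as the bar still being down, and pressed slightly further.

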